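Carry the case-press dies over on the spring-barbed pin

ROBOT

A 7-joint arm with a two-finger parallel gripper is mounted at the origin on a cart in front of the work surface, level with it; the furniture and walls round the work are solid. World frame = base frame: x ahead of the robot, y to its left, z up, the work surface at z = 0. Lengths are in m, angles in rad, forces in N, time in s.
With the tool pointing down it reaches from about 0.425 to 0.975 m from the base axis. Payload 16.7 kg.
Tool frame: the origin (TCP) lies where the fingers leave the gripper's body, on its centre line; the fingertips stand 73 mm ahead of it and the grasp point (between the pads) lies 54 mm ahead of it; z points along the fingers, y is the line along which they close (so a half turn about z gives the same grasp; the last joint's range is limited). The gripper opens to 85 mm and grips with 20 to 120 N. Pads are 22 mm wide; open, the fingers measure 114 mm over their backs; the gripper's body (76 mm by 85 mm) begins 54 mm behind the grasp point. The pads swing forward as they close: fully open they stand 13 mm farther back than shut.
Start: joints at [1.077, 0.426, 0.074, 1.606, -0.034, 1.111, -0.067], TCP at [0.227, -0.635, 0.304] pointing down, gripper open.
Joint ranges: [-2.85, 2.85], [-0.5, 2.14], [-1.23, 1.37], [0.21, 2.46], [-1.02, 4.16], [0.16, 2.05], [-2.73, 2.73]. Speed limits (rad/s): [1.89, 1.89, 2.39, 2.39, 3.01, 3.01, 3.01].

INTERFACE

Orientations are given as a unit quaternion [x, y, z, w].
In Python, from cell import robot gives the robot as it stands.
- The arm moves only by the shell command python3 -m creep 'ROWS' [FORCE]. ROWS is JSON, a list of rows, each an object with "translation": the shift along the tool's x, y, z in mm, a list of three; "spin": the turn about the tool's z in degrees; "hand": the finger opening in mm, from 0 to 85.4. In form: [{"translation": [x, y, z], "spin": spin, "hand": hand}, ...]. A call has 1 to 8 rows; each row is the pose to reach, as a shift and turn from the pose commanded when the call began, along the tool's axes at that moment; what a row does not reach only later rows make up. A row lasts 1/12 s, in which the tool goes at most 41.7 mm and 7.16 degrees, less where a joint would pass 70% of its speed; a pose out of reach is approached as far as the arm can. A call with a gripper value outside its range is refused whole. The fingers move at their own pace and stop on an object; FORCE is the grip in N (left out, the last holds). Time passes only in rows, so rows that repeat a pose let the fingers close. It gives the time, the measured TCP pose, the force, the opening and the grip force at its end, in the units of the state.
- robot.get_obs(): the state, without advancing time (a new reading comes with each control period).
- robot.get_image(name): name is "side" or "top"; returns a dict with "img" (384x512x3 uint8, red, green, blue), "range_z" (384x512 float32, m along the optical axis (not along the pixel's ray), 0 where there is no reading), "fx", "fy", "cx", "cy" (pixels), "k1" (the pictures are not rectified: a ray, as slopes to the right and down, at radius r is drawn at 1 + k1 r^2 times it, then the intrinsics apply), "rvec" (rotation vector, rad) and "tvec" (3), from world to camera coordinates, as OpenCV has them. Camera axes: x right, y down, z forward; pixel columns grow to the right and rows downward; lengths in m; the calibration is good to about 2 mm. A picture is of the moment at which its call begins.
- robot.hand_in(): hands the job in; it is judged then, once.
The state is a dict: "time_s": time; "joints": joint angles; "qvel": joint speeds; "effort": joint torques, N m; "position": TCP position; "orientation": TCP orientation; "contact_force": force on the tool from outside, world axes, zero at the start; "wrist_torque": the same for the moment, N m; "finger_gap": finger opening in m; "finger_force": force on a finger pad.
Only numpy, scipy, OpenCV 4.12 (cv2) and the standard library are available. Lean on these libraries where they do the work, as an engineer would, in place of code of your own. Each camera call takes 0.05 s, during which the arm holds its last target. There are 200 camera calls.

TASK

Lift the carrying pin out of its tall stand by its handle, thread it straight down through the three bored press dies stacked on the round seat, and press gently by feel until its collar beds on the top die and the spring barbs have snapped out underneath; never press a seat harder than the weight of about 2 kg. Lift all three dies off together on the pin, without touching them with the fingers, set the loaded pin down gently on the square-footed seat with the bottom die down inside the rim, and let go so that it stands upright. Leave the loupe, the two watch heads and the small screwdriver beside the work where they are.

Things in the scene. Friction and masses are not known exactly. Their poses are not given: they have to be found in the camera images.
- pin_grip (a point): Centre of the carrying pin's handle: dark steel sleeve, 14 mm diameter, 46 mm tall, capped; z up along the pin. The pin (0.13 kg) hangs upright by its collar in a black tube stand (52 mm diameter, bore 26 mm, rim 72 to 84 mm above the table, not measured). The handle is clamped at a height that differs each time: the collar's underside lies 35 to 59 mm below this point, not measured.
- pin_cap (a point): Top of the handle (cap 18 mm wide, 4 mm thick), 27 mm above the handle's centre. Under the handle: bare neck, steel collar (34 mm diameter, 8 mm thick), shaft of 10 mm diameter with a cone, its point 66 mm below the collar's underside. Near the point two spring barbs stand out to 10 mm from the axis, upper ends 38.5 mm below the collar's underside.
- die_low_center (a point): Centre of the bottom die: brass ring, 40 mm outer diameter, 12 mm thick, bore 13 mm, about 0.1 kg (the three together 0.2 to 0.3 kg); z is the bore axis. Lies flat on the round seat. In the bores the barbs fold in (under 4 N of push); they snap out under this die only when the collar beds on the top die (or within 1 mm of it); then the pin has about 2.5 mm of play up and down.
- die_mid_center (a point): Centre of the middle die: brass ring, 36 mm outer diameter, 12 mm thick, bore 13 mm; lies loose on the bottom die, up to 1.5 mm off its axis each way.
- die_top_center (a point): Centre of the top die: brass ring, 32 mm outer diameter, 12 mm thick, bore 13 mm; lies loose on the middle die, up to 1.5 mm off its axis each way. The stack of three is 36 mm high. A collar that lands on it faster than about 10 mm/s strikes with over 20 N.
- nest: Round seat, fixed to the table: light metal tube of 64 mm diameter on a round foot of 80 mm; origin at its centre on the table, z up. The dies lie on its ledge 38 mm above the table, inside a rim 44 mm wide and 4 mm higher; beneath the ledge is a well of 30 mm diameter, 34 mm deep, for the pin's point.
- loader: Square-footed seat, fixed to the table: metal tube of 64 mm diameter on a square plate of 90 mm with four screws; origin at its centre on the table, z up. Ledge 38 mm above the table, inside a rim 46 mm wide and 4 mm higher; beneath the ledge a well of 30 mm diameter, 34 mm deep, for the pin's point.
- loader_seat (a point): Centre of the ledge of the square-footed seat, 38 mm above the table.
- eye_loupe: Bystander: black eye loupe, 33 mm diameter, 31 mm tall, standing; origin at the centre of its underside.
- gold_head: Bystander: gold-coloured watch head without strap, 45x42x10 mm; origin at the centre of its underside.
- steel_head: Bystander: steel watch head without strap, 45x42x10 mm; origin at the centre of its underside.
- driver: Bystander: small screwdriver lying on the table, 9x88x9 mm; origin at the centre of its underside.
Things that resemble listed ones, but are neither listed nor needed, are in the scene too. What is shaped like the nest but yellow is not meant.

How it is judged:
On the way:
1. all three dies hang together on the pin, at least 30 mm above the round seat (z of die_low_center in the frame of nest above 0.074 m and z of die_mid_center in the frame of nest above 0.086 m and z of die_top_center in the frame of nest above 0.098 m and horizontal distance between pin_grip and die_low_center below 0.008 m and horizontal distance between pin_grip and die_mid_center below 0.008 m and horizontal distance between pin_grip and die_top_center below 0.008 m and distance between pin_grip and die_low_center below 0.096 m), for 0.2 s.
At the end, for the whole second after the job is handed in: The three dies lie bedded in a stack on the square-footed seat (bottom die within 5 mm of its centre, inside the rim, heights within 3 mm), the pin standing through them, within 7 degrees of upright and 8 mm of the dies' axis; released, at rest (horizontal distance between die_low_center and loader_seat below 0.005 m and z of die_low_center in the frame of loader_seat between 0.004 and 0.008 m and z of die_mid_center in the frame of loader_seat between 0.015 and 0.021 m and z of die_top_center in the frame of loader_seat between 0.027 and 0.033 m and horizontal distance between pin_grip and die_low_center below 0.008 m and horizontal distance between pin_grip and die_mid_center below 0.008 m and horizontal distance between pin_grip and die_top_center below 0.008 m and z of pin_grip in the frame of loader_seat between 0.068 and 0.098 m and angle between pin_grip's own z axis and vertical below 0.12 rad and linear speed of each of die_low, die_mid, die_top below 0.02 m/s); the robot touches nothing.
It fails at once if a seat is loaded with more than 25 N (contact force between any of nest, loader and anything else above 25 N).
It fails at once if the fingers touch a die (contact force between the fingers and die_low above 0.5 N or contact force between the fingers and die_mid above 0.5 N or contact force between the fingers and die_top above 0.5 N).
It fails at once if a bystander is moved more than 15 mm (distance of any of eye_loupe, gold_head, steel_head, driver from where it was at the start of the episode above 0.015 m).
It also fails if it takes over 66 s, if anything falls off the work surface, if the arm or the gripper's body presses on something with over 40 N, if the wrist force passes 120 N, or if a joint passes its speed limit or range.

## Working session

There is one attempt and no reset: what is moved stays moved. The work goes in short steps, Python scripts to look and compute and a shell command to move; the robot and the scene stay as the last step left them, time stands still between calls to the robot, and variables do not carry over. Pictures are saved under pics/ and viewed, at most 10 in all, crops included, and the job is handed in when it is done.

```bash
mkdir -p pics; ls
python3 - <<'E'
from cell import robot
import cv2,numpy as np
o=robot.get_obs();print(o)
for n in("top","side"):
    d=robot.get_image(n);cv2.imwrite(f"pics/{n}0.png",cv2.resize(d["img"][:,:,::-1],(800,600)))
    np.savez(f"{n}0.npz",**d)
    print(n,{k:v for k,v in d.items() if k not in("img","range_z")},(d["range_z"]>0).mean())
E
```

```text
pics
{'time_s': 0.0, 'joints': array([ 1.07748451,  0.42676432,  0.07387614,  1.60659957, -0.03408246,
        1.11079747, -0.06713795]), 'qvel': array([-8.80008897e-04, -1.01021565e-03,  2.62947989e-04, -5.72122063e-05,
        1.17995610e-03, -4.20816008e-04,  5.28734312e-04]), 'effort': array([-1.52545003e-04, -9.49834228e+01,  3.76104891e+00, -4.63505316e+01,
        1.91742287e-02,  1.02232004e-02, -1.31560873e-04]), 'position': array([ 0.22738507, -0.6352197 ,  0.30319302]), 'orientation': array([ 9.85267554e-01,  1.71018770e-01, -1.73133200e-04, -6.31103672e-04]), 'contact_force': array([ 0.31690261, -0.32006887,  0.45075657]), 'wrist_torque': array([-0.00261602, -0.00606386,  0.0249978 ]), 'finger_force': 0.0, 'finger_gap': 0.08505978018365243}
top {'fx': 450.03574553964944, 'fy': 450.03574553964944, 'cx': 261.91148596585913, 'cy': 189.1175559660861, 'k1': 0.04816729385169701, 'rvec': array([ 2.14683607, -2.17907559,  0.11910918]), 'tvec': array([-0.00457477,  0.57079386,  1.39925165])} 0.9960581461588541
side {'fx': 421.17425167845477, 'fy': 421.17425167845477, 'cx': 255.30031372182742, 'cy': 191.99125470593796, 'k1': 0.006956796939812448, 'rvec': array([ 0.31520076, -2.58783875,  1.5246807 ]), 'tvec': array([0.55642964, 0.17363955, 1.08783208])} 0.9960784912109375
```

View pics/top0.png

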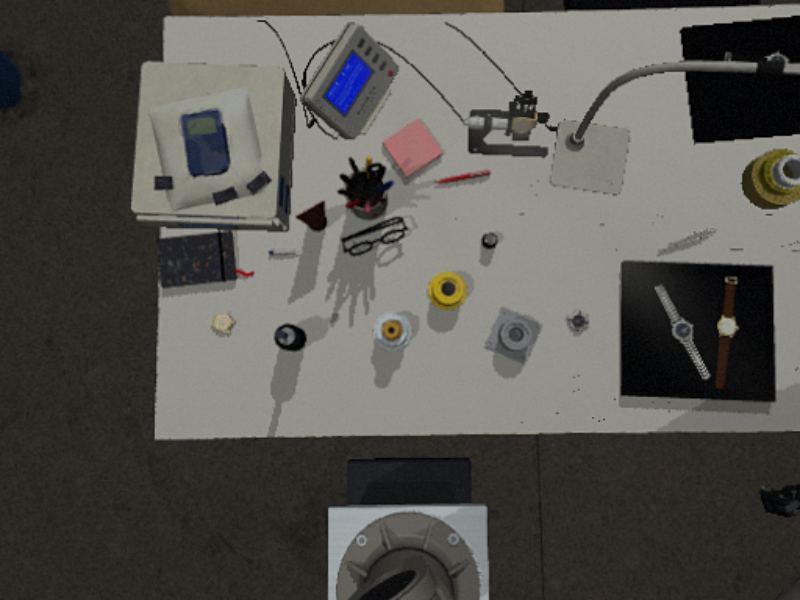

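View pics/side0.png

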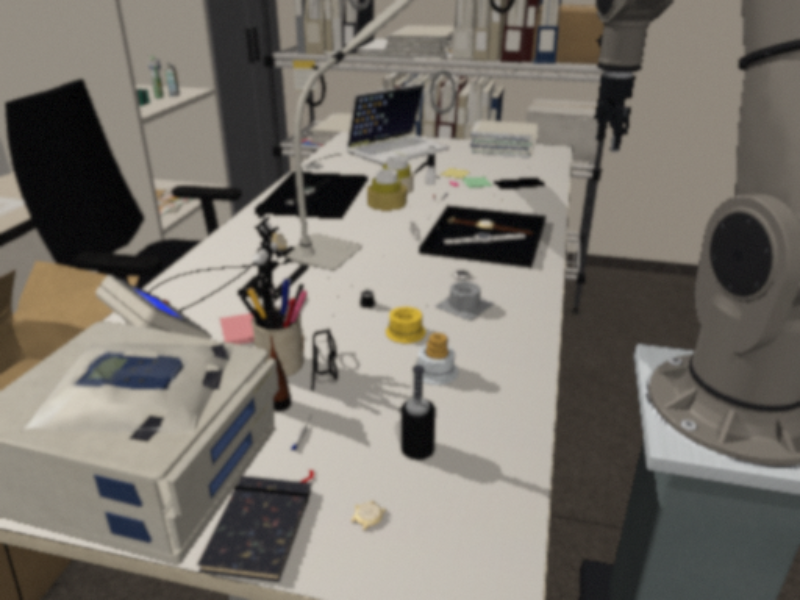

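Top view (800×600 scale) shows the pin stand at (290,337), nest with brass dies at (392,331), the yellow decoy at (447,290) and the loader at (515,334). The loupe is at (489,240), the watch heads at (223,322) and (577,320), and the driver at (283,253). The side view shows the stand at (417,425), dies at (437,345) and loader at (465,295).

```bash
cat > h.py <<'E'
import numpy as np,cv2
from scipy.spatial.transform import Rotation as R
def ray(d,u,v):
    K=np.array([[d["fx"],0,d["cx"]],[0,d["fy"],d["cy"]],[0,0,1.]]);D=np.array([float(d["k1"]),0,0,0,0])
    p=cv2.undistortPoints(np.array([[[u,v]]],float),K,D)[0,0]
    M=R.from_rotvec(d["rvec"]).as_matrix();return -M.T@d["tvec"],M.T@np.array([p[0],p[1],1])
def onz(d,u,v,z):
    c,r=ray(d,u,v);return c+r*(z-c[2])/r[2]
def cloud(d):
    K=np.array([[d["fx"],0,d["cx"]],[0,d["fy"],d["cy"]],[0,0,1.]]);D=np.array([float(d["k1"]),0,0,0,0])
    g=np.stack(np.meshgrid(np.arange(512.),np.arange(384.)),-1).reshape(-1,1,2)
    p=cv2.undistortPoints(g,K,D).reshape(384,512,2);z=d["range_z"][...,None]
    M=R.from_rotvec(d["rvec"]).as_matrix();return (np.concatenate([p*z,z],-1)-d["tvec"])@M
def proj(d,P):
    K=np.array([[d["fx"],0,d["cx"]],[0,d["fy"],d["cy"]],[0,0,1.]])
    return cv2.projectPoints(np.array(P,float).reshape(-1,1,3),d["rvec"],d["tvec"],K,np.array([float(d["k1"]),0,0,0,0]))[0].reshape(-1,2)
def tri(da,a,db,b):
    c1,r1=ray(da,*a);c2,r2=ray(db,*b)
    s=np.linalg.lstsq(np.stack([r1,-r2],1),c2-c1,rcond=None)[0];p,q=c1+r1*s[0],c2+r2*s[1]
    return (p+q)/2,np.linalg.norm(p-q)
E
python3 - <<'E'
from h import *
T=dict(np.load("top0.npz"));S=dict(np.load("side0.npz"))
tiles=[]
for d,(u,v),h in((T,(187,215),24),(T,(251,212),24),(T,(330,214),24),(S,(267,262),36),(S,(279,225),24),(S,(297,190),24)):
    tiles.append(cv2.resize(d["img"][v-h:v+h,u-h:u+h,::-1],(264,264),interpolation=0))
cv2.imwrite("pics/z0.png",np.vstack([np.hstack(tiles[:3]),np.hstack(tiles[3:])]))
Ct,Cs=cloud(T),cloud(S)
for n,(u,v) in dict(stand=(187,215),nest=(251,212),load=(330,214)).items():
    q=Ct[v-26:v+26,u-26:u+26].reshape(-1,3);print(n,"table",np.median(q[:,2]),"max",np.sort(q[:,2])[-5:])
    for lo,hi in((.03,.044),(.06,.078),(.078,.09),(.1,.2)):
        m=q[(q[:,2]>lo)&(q[:,2]<hi)]
        if len(m)>3:print(lo,hi,len(m),m.mean(0).round(4),m.min(0).round(4),m.max(0).round(4),np.median(m[:,2]).round(4))
q=Cs[175:300,240:300]
for v in range(176,300,4):print(v,q[v-175,20:45:4,2].round(3))
E
```

```text
stand table 0.0005714450136938592 max [1.4541782 1.4541782 1.4541782 1.4541782 1.4541782]
0.03 0.044 10 [0.4818 0.2096 0.0368] [0.4635 0.2044 0.0308] [0.5072 0.2237 0.0415] 0.037
0.06 0.078 82 [0.4847 0.2238 0.0739] [0.4625 0.203  0.0619] [0.5114 0.2544 0.078 ] 0.0745
0.078 0.09 108 [0.4879 0.2248 0.0828] [0.4651 0.2044 0.078 ] [0.511  0.253  0.0899] 0.0823
0.1 0.2 39 [0.489  0.2282 0.1397] [0.4823 0.2221 0.1032] [0.4975 0.2369 0.1517] 0.1457
nest table 0.0008409751646918375 max [1.4541782 1.4541782 1.4541782 1.4541782 1.4541782]
0.03 0.044 152 [0.4996 0.0249 0.0403] [ 0.4694 -0.0061  0.0335] [0.5294 0.0569 0.044 ] 0.0407
0.06 0.078 82 [0.4989 0.0249 0.0716] [0.4834 0.0092 0.06  ] [0.515  0.0402 0.078 ] 0.0728
load table 0.001817365241777856 max [1.4541782 1.4541782 1.4541782 1.4541782 1.4541782]
0.03 0.044 227 [ 0.4876 -0.2253  0.0392] [ 0.4566 -0.2572  0.0308] [ 0.5195 -0.1921  0.044 ] 0.0396
176 [0.003 0.003 0.002 0.002 0.002 0.003 0.004]
180 [0.003 0.001 0.002 0.001 0.003 0.002 0.001]
184 [ 0.002 -0.001  0.002  0.001  0.002 -0.     0.001]
188 [ 0.002  0.002  0.001  0.002  0.004  
[... 714 characters left out ...]
.003  0.003  0.118 -0.     0.002  0.002  0.002]
252 [ 0.003  0.001  0.109 -0.003  0.001 -0.002  0.001]
256 [ 0.001  0.085  0.094  0.084 -0.002 -0.002 -0.002]
260 [0.084 0.084 0.085 0.087 0.076 0.001 0.   ]
264 [ 0.075  0.081  0.081  0.08   0.077  0.001 -0.002]
268 [ 0.072  0.074  0.078  0.076  0.071 -0.002 -0.001]
272 [ 0.061  0.065  0.067  0.066  0.059 -0.002 -0.   ]
276 [ 0.048  0.679  0.056  0.054  0.05   0.001 -0.003]
280 [ 0.038  0.041  0.044  0.041  0.037 -0.002 -0.002]
284 [ 0.027  0.03   0.032  0.029  0.024 -0.001 -0.001]
288 [ 0.014  0.017  0.02   0.017  0.012 -0.002 -0.001]
292 [ 0.003  0.007  0.007  0.005 -0.001 -0.002 -0.001]
296 [-0.002 -0.001 -0.001 -0.002  0.001 -0.001  0.001]
```

View pics/z0.png

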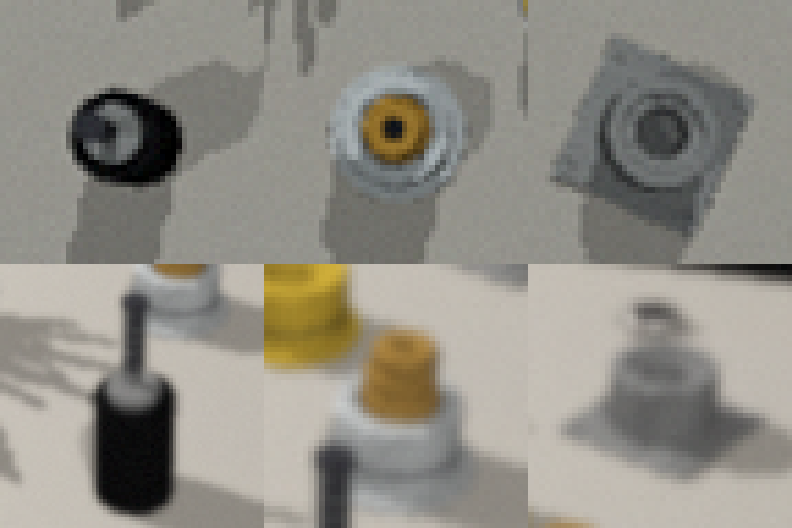

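The zooms show the pin cap at top-view pixel about (180,214.5) and side pixel (267.5,235), the brass stack with its bore on the nest, and the empty loader ring. Next I'll measure them precisely.

Run:
```python
from h import *
T=dict(np.load("top0.npz"));S=dict(np.load("side0.npz"))
def blob(d,m,u,v,h):
    w=np.zeros(m.shape,np.uint8);w[v-h:v+h,u-h:u+h]=m[v-h:v+h,u-h:u+h]
    n,l,s,c=cv2.connectedComponentsWithStats(w);k=1+np.argmax(s[1:,4]);return c[k],s[k],l==k
hT=cv2.cvtColor(T["img"],cv2.COLOR_RGB2HSV);hS=cv2.cvtColor(S["img"],cv2.COLOR_RGB2HSV)
br=lambda h:((h[...,0]>10)&(h[...,0]<24)&(h[...,1]>110)).astype(np.uint8)
c,s,_=blob(T,br(hT),251,212,24);print("brass top",c,s)
# fill via bbox/hull
_,_,m=blob(T,br(hT),251,212,24);ct=cv2.findContours(m.astype(np.uint8),0,1)[0][0];print("ell",cv2.fitEllipse(ct))
e=cv2.fitEllipse(ct)[0];print("die top @.074",onz(T,*e,.074))
# bore dark
dk=(T["img"].max(2)<70).astype(np.uint8);c,s,_=blob(T,dk,251,214,8);print("bore",c,s,onz(T,*c,.073))
cS,sS,mS=blob(S,br(hS),280,224,24);print("brass side",cS,sS)
# top-face: use columns centroid of upper part
print("tri die top",tri(T,e,S,(sS[0]+(sS[2]-1)/2,sS[1]+3.5)))
C=cloud(T)
# cap: depth-high pixels in top
m=((C[...,2]>.135)&(C[...,2]<.17)).astype(np.uint8);c,s,mm=blob(T,m,187,215,20);print("cap",c,s,np.median(C[mm],0))
print(T["img"][206:224,174:198].max(2))
print(S["img"][230:264,258:278].max(2))
Cs=cloud(S)
print((Cs[230:264,262:274,2]*1000).round().astype(int))
```

```text
brass top [250.66346154 211.        ] [245 206  12  12 104]
ell ((250.60789489746094, 211.01504516601562), (10.861781120300293, 11.35348129272461), 81.17091369628906)
die top @.074 [0.49884064 0.02256382 0.074     ]
bore [250. 211.] [249 210   3   3   9] [0.49897863 0.02445694 0.073     ]
brass side [262.6996337  209.23809524] [256 200  16  20 273]
tri die top (array([0.5201    , 0.02594696, 0.10535669]), np.float64(0.04716576421911219))
cap [178.5862069  213.72413793] [176 211   6   6  29] [0.4887581  0.22833048 0.14763796]
[[153 147 149 151 153 152 152 154 144 133 140 139 151 151 152 148 146 131
  122 122 121 120 124 122]
 [149 151 148 150 151 155 142 126  98  61  78  89 119 130 139 144 129 120
  124 122 121 125 122 124]
 [149 149 152 155 138 127  79  17   2   2   1   3   6  18  70 100 111 123
  125 126 124 124 121 126]
 [148 148 154 138  79  22   8  23  63  65  53  29   7   0   9  14  54  94
  111 124 125 121 124 122]
 [149 154 146  86  21  19  46  75 119 123 108  85  56  23  12   9   6  15
   59  95 118 125 123 121]
 [148 156 112  46  35  44  76 103 111 114 117 120 105  60  15   
[... 5175 characters left out ...]
110 111 112 113 112 112   2   2   4]
 [  1   1   3 107 110 110 111 109 107   2   3  -2]
 [  1   1   1 105 109 107 109 107 105   0  -3  -1]
 [ -1  -3   0 104 103 106 105 105 104   0  -1  -2]
 [  0  -1   0  98 103 102 103 102  98   1  -4   0]
 [  0   1  84  97  98 101  99  98  85  -1  -1  -1]
 [ 82  86  85  85  93  94  94  85  85  84  84  74]
 [ 84  84  84  83  90  91  91  86  85  84  84  84]
 [ 85  85  83  85  88  88  88  84  85  85  82  84]
 [ 85  83  84  83  86  85  85  84  85  84  82  85]
 [ 83  85  84  84  83  82  85  83  85  84  87  84]
 [ 84  84  83  85  84  81  82  85  84  86  83 679]
 [ 85  84  83  84  82  85  84  86  84  84  84  83]
 [ 82  83  82  84  82  86  83  83  81  83  83  79]]
```

```bash
cat >> h.py <<'E'
def comp(m,u,v,h):
    w=np.zeros(m.shape,np.uint8);w[v-h:v+h,u-h:u+h]=m[v-h:v+h,u-h:u+h]
    n,l,s,c=cv2.connectedComponentsWithStats(w);k=1+np.argmax(s[1:,4])
    ct=max(cv2.findContours((l==k).astype(np.uint8),0,1)[0],key=len)
    return c[k],s[k],l==k,cv2.minEnclosingCircle(ct),(cv2.fitEllipse(ct) if len(ct)>4 else None)
E
python3 - <<'E'
from h import *
T=dict(np.load("top0.npz"));S=dict(np.load("side0.npz"));C=cloud(T);Cs=cloud(S)
print("camT",ray(T,256,192)[0],"camS",ray(S,256,192)[0])
for n,d,Cl,(u,v),h,lo,hi,z in (("cap",T,C,(180,214),10,.14,.16,.150),("capS",S,Cs,(267,236),10,.146,.16,.149),("die",T,C,(251,211),12,.066,.09,.074),("dieS",S,Cs,(280,216),14,.07,.09,.074),
  ("nest",T,C,(251,212),20,.035,.1,.042),("load",T,C,(329,213),20,.035,.06,.042),("loadS",S,Cs,(297,190),20,.036,.06,.042)):
    m=((Cl[...,2]>lo)&(Cl[...,2]<hi));c,s,mm,ce,e=comp(m,u,v,h);p=Cl[mm]
    print(n,s,"cent",onz(d,*c,z)[:2].round(4),"circ",onz(d,*ce[0],z)[:2].round(4),"r",ce[1],"ell",onz(d,*e[0],z)[:2].round(4),"cloudmid",((p.min(0)+p.max(0))/2).round(4),"mean",p.mean(0).round(4),"zmed",np.percentile(p[:,2],[50,90]).round(4))
print("tri cap",tri(T,(178.6,213.7),S,(267.4,235)))
print("cap in side predicted",proj(S,[[.4888,.2283,.15],[.4988,.0235,.074],[.487,-.2255,.042]]))
a,v,w=cv2.minAreaRect,0,0
from cell import robot;o=robot.get_obs();print(o["position"],R.from_quat(o["orientation"]).as_matrix().round(4))
E
```

```text
camT [ 0.4109607  -0.01445077  1.4541782 ] camS [0.33337066 0.97546247 0.67858695]
cap [176 211   6   6  29] cent [0.4894 0.229 ] circ [0.49   0.2293] r 2.9155757427215576 ell [0.4895 0.2291] cloudmid [0.4901 0.2295 0.1475] mean [0.4895 0.2295 0.1474] zmed [0.1476 0.1501]
capS [264 233   8   6  38] cent [0.4887 0.2307] circ [0.4887 0.2317] r 3.8079864978790283 ell [0.4887 0.2308] cloudmid [0.4888 0.2307 0.1488] mean [0.4887 0.2307 0.149 ] zmed [0.1491 0.1506]
die [245 206  11  11  74] cent [0.4981 0.0252] circ [0.4982 0.0252] r 5.303400993347168 ell [0.498  0.0253] cloudmid [0.4991 0.0245 0.0733] mean [0.4981 0.0252 0.0731] zmed [0.0733 0.0768]
dieS [275 212  12   8  69] cent [0.4975 0.0273] circ [0.4968 0.0265] r 5.700977325439453 ell [0.4974 0.0274] cloudmid [0.4973 0.0235 0.0737] mean [0.4975 0.0275 0.0741] zmed [0.0746 0.0761]
nest [240 202  21  20 301] cent [0.4993 0.0252] circ [0.4996 0.0253] r 10.03066635131836 ell [0.4996 0.0253] cloudmid [0.4994 0.0254 0.0578] mean [0.4988 0.0249 0.0511] zmed [0.0443 0.0737]
load [320 204  21  21 254] cent [ 0.4877 -0.2256] circ [ 0.4885 -0.2253] r 10.49962329864502 ell [ 0.4879 -0.2251] cloudmid [ 0.4881 -0.2251  0.0451] mean [ 0.4878 -0.2257  0.041 ] zmed [0.0407 0.0454]
loadS [288 180  20  11 152] cent [ 0.4863 -0.2201] circ [ 0.4871 -0.2176] r 9.708344459533691 ell [ 0.486  -0.2197] cloudmid [ 0.4874 -0.222   0.0413] mean [ 0.4865 -0.2218  0.0412] zmed [0.0415 0.0443]
tri cap (array([0.4894749 , 0.22925199, 0.14856431]), np.float64(9.986241919362983e-05))
cap in side predicted [[267.78137615 234.2572038 ]
 [279.98659416 214.82950972]
 [297.90079278 183.89288029]]
[ 0.2274103  -0.63521237  0.3032856 ] [[ 9.415e-01  3.371e-01 -5.000e-04]
 [ 3.371e-01 -9.415e-01  1.100e-03]
 [-1.000e-04 -1.200e-03 -1.000e+00]]
```

```bash
python3 -m creep '[{"translation":[324,-187,0],"spin":19.7,"hand":85},{"translation":[324,-187,0],"spin":19.7,"hand":85},{"translation":[324,-187,0],"spin":19.7,"hand":85},{"translation":[324,-187,0],"spin":19.7,"hand":85},{"translation":[324,-187,0],"spin":19.7,"hand":85},{"translation":[324,-187,0],"spin":19.7,"hand":85},{"translation":[324,-187,0],"spin":19.7,"hand":85},{"translation":[324,-187,0],"spin":19.7,"hand":85}]'; python3 -m creep '[{"translation":[0,0,0],"spin":0,"hand":85},{"translation":[0,0,0],"spin":0,"hand":85}]'
python3 - <<'E'
from h import *
from cell import robot;o=robot.get_obs();print(o["position"],R.from_quat(o["orientation"]).as_matrix().round(4),o["joints"].round(2))
E
```

```text
time_s: 0.77
position: [0.4423, -0.3814, 0.3039]
orientation: [1.0, -0.0, -0.0, -0.0]
contact_force: [0.8, -1.4, 0.6]
finger_gap: 0.0852
finger_force: 0.0
time_s: 0.93
position: [0.4432, -0.381, 0.3037]
orientation: [1.0, 0.002, -0.0, -0.0]
contact_force: [-0.6, -0.3, 0.0]
finger_gap: 0.0852
finger_force: 0.0
[ 0.44317498 -0.38101654  0.30368593] [[ 1.0e+00  4.7e-03 -0.0e+00]
 [ 4.7e-03 -1.0e+00  8.0e-04]
 [-0.0e+00 -8.0e-04 -1.0e+00]] [ 0.59  0.28  0.01  1.81 -0.    1.05 -0.96]
```

```bash
python3 -m creep '[{"translation":[48,-610,0],"spin":0,"hand":85},{"translation":[48,-610,0],"spin":0,"hand":85},{"translation":[48,-610,0],"spin":0,"hand":85},{"translation":[48,-610,0],"spin":0,"hand":85},{"translation":[48,-610,0],"spin":0,"hand":85},{"translation":[48,-610,0],"spin":0,"hand":85},{"translation":[48,-610,0],"spin":0,"hand":85},{"translation":[48,-610,0],"spin":0,"hand":85}]'; python3 -m creep '[{"translation":[24,-277,0],"spin":0,"hand":85},{"translation":[24,-277,0],"spin":0,"hand":85},{"translation":[24,-277,0],"spin":0,"hand":85},{"translation":[24,-277,0],"spin":0,"hand":85},{"translation":[24,-277,0],"spin":0,"hand":85},{"translation":[24,-277,0],"spin":0,"hand":85},{"translation":[24,-277,0],"spin":0,"hand":85},{"translation":[24,-277,0],"spin":0,"hand":85}]'; python3 -m creep '[{"translation":[0,0,0],"spin":0,"hand":85},{"translation":[0,0,0],"spin":0,"hand":85}]'
```

```text
time_s: 1.6
position: [0.4672, -0.0504, 0.3041]
orientation: [1.0, -0.001, 0.0, 0.0]
contact_force: [2.6, -0.6, -0.2]
finger_gap: 0.0851
finger_force: 0.0
time_s: 2.27
position: [0.4916, 0.2309, 0.3038]
orientation: [1.0, 0.002, -0.0, -0.001]
contact_force: [-2.3, -0.7, -0.3]
finger_gap: 0.0851
finger_force: 0.0
time_s: 2.43
position: [0.4921, 0.2245, 0.3035]
orientation: [1.0, -0.001, -0.0, 0.0]
contact_force: [1.0, -0.8, -0.5]
finger_gap: 0.0849
finger_force: 0.0
```

```bash
python3 -m creep '[{"translation":[-3,-4.5,30],"spin":0,"hand":85},{"translation":[-3,-4.5,60],"spin":0,"hand":70},{"translation":[-3,-4.5,90],"spin":0,"hand":60},{"translation":[-3,-4.5,110],"spin":0,"hand":60},{"translation":[-3,-4.5,126],"spin":0,"hand":60},{"translation":[-3,-4.5,126],"spin":0,"hand":60},{"translation":[-3,-4.5,126],"spin":0,"hand":60}]'
python3 - <<'E'
from h import *
from cell import robot
o=robot.get_obs();print(o["position"],o["contact_force"],R.from_quat(o["orientation"]).as_matrix().round(4))
t=[]
for n,(u,v),h in(("side",(267,225),45),("top",(185,212),40)):
    d=robot.get_image(n);t.append(cv2.resize(d["img"][v-h:v+h,u-h:u+h,::-1],(400,400)))
    print(proj(d,[o["position"]-[0,0,.054],o["position"]-[0,0,.073]]))
cv2.imwrite("pics/g.png",np.hstack(t))
E
```

```text
time_s: 3.02
position: [0.4889, 0.229, 0.1778]
orientation: [1.0, -0.001, -0.001, 0.0]
contact_force: [0.5, -0.6, -0.4]
finger_gap: 0.06
finger_force: 0.0
[0.48892386 0.22896699 0.17781708] [ 0.54576316 -0.5823337  -0.44204055] [[ 1.     -0.002  -0.0011]
 [-0.002  -1.     -0.001 ]
 [-0.0011  0.001  -1.    ]]
[[267.48031495 244.15632707]
 [267.35234447 251.05949636]]
[[180.26397788 214.38139528]
 [181.42588432 214.73488514]]
```

View pics/g.png

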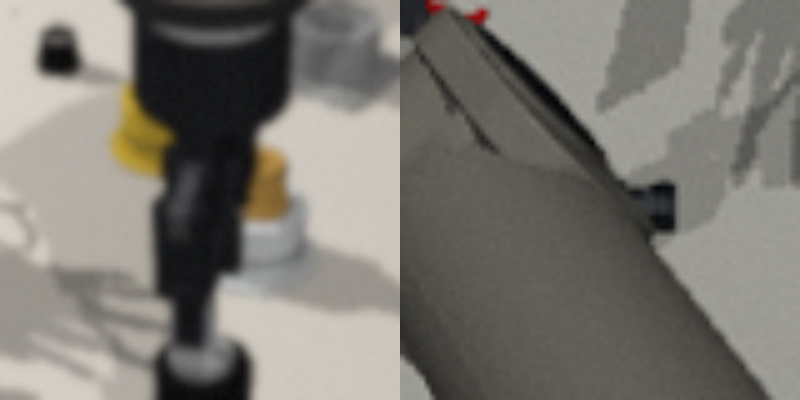

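The side view shows the finger aligned with the handle column, at crop (205,250), just above the collar. The arm hides the top view here. Closing now, then lifting.

```bash
python3 -m creep '[{"translation":[0,0,0],"spin":0,"hand":10},{"translation":[0,0,0],"spin":0,"hand":10},{"translation":[0,0,0],"spin":0,"hand":10},{"translation":[0,0,0],"spin":0,"hand":10},{"translation":[0,0,0],"spin":0,"hand":10},{"translation":[0,0,0],"spin":0,"hand":10},{"translation":[0,0,0],"spin":0,"hand":10},{"translation":[0,0,0],"spin":0,"hand":10}]' 70;  python3 -m creep '[{"translation":[0,0,-5],"spin":0,"hand":10},{"translation":[0,0,-15],"spin":0,"hand":10},{"translation":[0,0,-30],"spin":0,"hand":10},{"translation":[0,0,-50],"spin":0,"hand":10},{"translation":[0,0,-70],"spin":0,"hand":10},{"translation":[0,0,-90],"spin":0,"hand":10},{"translation":[0,0,-100],"spin":0,"hand":10},{"translation":[0,0,-100],"spin":0,"hand":10}]'
```

```text
time_s: 3.78
position: [0.4889, 0.2307, 0.1785]
orientation: [1.0, -0.0, 0.0, -0.0]
contact_force: [-1.6, -0.7, 8.1]
finger_gap: 0.0131
finger_force: 68.0
time_s: 4.45
position: [0.4894, 0.231, 0.2805]
orientation: [1.0, -0.0, 0.002, -0.001]
contact_force: [0.5, -0.1, -1.8]
finger_gap: 0.0128
finger_force: 68.1
```

```bash
python3 -m creep '[{"translation":[1,20,0],"spin":0,"hand":10},{"translation":[3,50,0],"spin":0,"hand":10},{"translation":[4,85,0],"spin":0,"hand":10},{"translation":[5,120,0],"spin":0,"hand":10},{"translation":[7,155,0],"spin":0,"hand":10},{"translation":[8,185,0],"spin":0,"hand":10},{"translation":[9,200,0],"spin":0,"hand":10},{"translation":[9,205,0],"spin":0,"hand":10}]';  python3 -m creep '[{"translation":[0,0,0],"spin":0,"hand":10},{"translation":[0,0,0],"spin":0,"hand":10},{"translation":[0,0,0],"spin":0,"hand":10},{"translation":[0,0,0],"spin":0,"hand":10}]'
cat > look.py <<'E'
import sys
from h import *
from cell import robot
o=robot.get_obs();print(o["position"].round(4),o["contact_force"].round(2),R.from_quat(o["orientation"]).as_rotvec().round(4))
k=sys.argv[1];g=o["position"]-[0,0,.054];t=[]
for n in("side","top"):
    d=robot.get_image(n);np.savez(f"{n}{k}.npz",**d)
    p=proj(d,[g-[0,0,.0465],g-[0,0,.1125]]);print(n,"collar,tip pred",p.round(1))
    u,v=p.mean(0).astype(int);h=36;u=max(h,u);v=max(h,v);print("crop origin",u-h,v-h,"scale",400/72)
    t.append(cv2.resize(d["img"][v-h:v+h,u-h:u+h,::-1],(400,400),interpolation=0))
cv2.imwrite(f"pics/l{k}.png",np.hstack(t))
E
python3 look.py 1
```

```text
time_s: 5.12
position: [0.4973, 0.0223, 0.2769]
orientation: [1.0, -0.002, -0.001, 0.0]
contact_force: [-0.3, 1.5, -0.2]
finger_gap: 0.0126
finger_force: 68.2
time_s: 5.45
position: [0.4976, 0.0268, 0.2777]
orientation: [1.0, 0.001, -0.0, -0.0]
contact_force: [-0.6, 0.1, -1.3]
finger_gap: 0.0127
finger_force: 68.2
[0.4976 0.0268 0.2777] [-0.62  0.13 -1.34] [-3.1413e+00 -2.8000e-03  4.0000e-04]
side collar,tip pred [[281.4 181.5]
 [280.6 203.6]]
crop origin 244 156 scale 5.555555555555555
top collar,tip pred [[248.1 209.2]
 [248.8 210.7]]
crop origin 212 173 scale 5.555555555555555
```

View pics/l1.png

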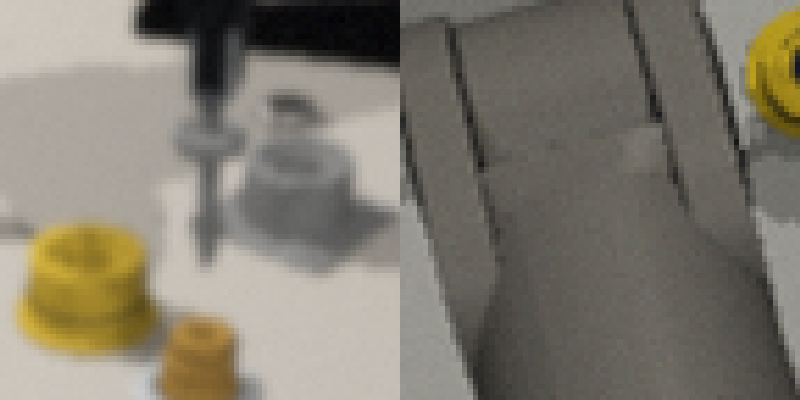

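```bash
cat > meas.py <<'E'
import sys
from h import *
def cyl(d,C,xy,zlo,zhi,r,rad=.03):
    cam=ray(d,256,192)[0];e2=np.array(xy)-cam[:2];e2/=np.linalg.norm(e2);e1=np.array([e2[1],-e2[0]])
    q=C.reshape(-1,3);q=q[(q[:,2]>zlo)&(q[:,2]<zhi)&(np.hypot(*(q[:,:2]-xy).T)<rad)]
    a=(q[:,:2]-xy)@e1;b=(q[:,:2]-xy)@e2
    # circle-front fit: b = b0 - sqrt(r^2-(a-a0)^2)
    from scipy.optimize import least_squares
    f=least_squares(lambda p:np.hypot(a-p[0],b-p[1])-r,[0,0],loss="soft_l1",f_scale=.001).x
    return len(q),(np.array(xy)+f[0]*e1+f[1]*e2).round(4),"res",np.abs(np.hypot(a-f[0],b-f[1])-r).mean().round(4),q[:,2].max().round(4),q[:,2].min().round(4)
if __name__=="__main__":
    S=dict(np.load(f"side{sys.argv[1]}.npz"));C=cloud(S);x,y,zt=map(float,sys.argv[2:5])
    print("handle?",cyl(S,C,(x,y),zt-.077,zt-.070,.007,.02))
    g=zt-.054
    print("neck/collar rim",cyl(S,C,(x,y),g-.0455,g-.0405,.017,.025))
    print("shaft",cyl(S,C,(x,y),g-.08,g-.052,.005,.012));print("low shaft",cyl(S,C,(x,y),g-.098,g-.08,.005,.012))
    S0=dict(np.load("side0.npz"));C0=cloud(S0)
    for n,zl,zh,r in(("top",.063,.071,.016),("mid",.051,.060,.018),("low",.044,.049,.02)):print(n,cyl(S0,C0,(.498,.0252),zl,zh,r))
    print("nest",cyl(S0,C0,(.498,.0252),.016,.036,.032,.04));print("loader",cyl(S0,C0,(.488,-.225),.016,.036,.032,.04))
    m=C.reshape(384,512,3);q=m[(np.hypot(m[...,0]-x,m[...,1]-y)<.02)&(m[...,2]>.09)&(m[...,2]<.2)];print("zmin tip",np.sort(q[:,2])[:4])
    c=m[(np.hypot(m[...,0]-x,m[...,1]-y)<.019)&(np.hypot(m[...,0]-x,m[...,1]-y)>.0115)&(m[...,2]>g-.07)&(m[...,2]<g-.03)];print("collar z range",np.percentile(c[:,2],[2,50,90,98]).round(4),len(c))
E
python3 meas.py 1 .4976 .0268 .2777
```

```text
handle? (6, array([0.505 , 0.0344]), 'res', np.float64(0.0018), np.float64(0.2074), np.float64(0.201))
neck/collar rim (21, array([0.4973, 0.0253]), 'res', np.float64(0.001), np.float64(0.183), np.float64(0.1788))
shaft (32, array([0.4975, 0.0254]), 'res', np.float64(0.0013), np.float64(0.1706), np.float64(0.144))
low shaft (30, array([0.4979, 0.0259]), 'res', np.float64(0.0013), np.float64(0.1431), np.float64(0.1267))
top (38, array([0.4982, 0.0255]), 'res', np.float64(0.0022), np.float64(0.0709), np.float64(0.0634))
mid (44, array([0.4994, 0.0249]), 'res', np.float64(0.0009), np.float64(0.06), np.float64(0.0511))
low (47, array([0.4991, 0.0248]), 'res', np.float64(0.0033), np.float64(0.049), np.float64(0.044))
nest (130, array([0.4997, 0.0236]), 'res', np.float64(0.0012), np.float64(0.0359), np.float64(0.016))
loader (132, array([ 0.4883, -0.2251]), 'res', np.float64(0.0039), np.float64(0.036), np.float64(0.016))
zmin tip [0.11291701 0.11766826 0.11839984 0.12047304]
collar z range [0.1774 0.1837 0.1861 0.1868] 64
```

```bash
python3 -m creep '[{"translation":[1,0,6],"spin":0,"hand":10},{"translation":[1,0,14],"spin":0,"hand":10},{"translation":[1,0,22],"spin":0,"hand":10},{"translation":[1,0,28],"spin":0,"hand":10},{"translation":[1,0,31],"spin":0,"hand":10},{"translation":[1,0,33],"spin":0,"hand":10},{"translation":[1,0,33],"spin":0,"hand":10},{"translation":[1,0,33],"spin":0,"hand":10}]';  python3 -m creep '[{"translation":[0,0,0],"spin":0,"hand":10},{"translation":[0,0,0],"spin":0,"hand":10},{"translation":[0,0,0],"spin":0,"hand":10},{"translation":[0,0,0],"spin":0,"hand":10},{"translation":[0,0,0],"spin":0,"hand":10},{"translation":[0,0,0],"spin":0,"hand":10}]'
python3 look.py 2; python3 meas.py 2 .4985 .0255 .2447
python3 - <<'E'
from h import *
for k in"12":
    d=np.load(f"side{k}.npz");print(d["img"][200:218,272:292].max(2) if k=="2" else "")
E
```

```text
time_s: 6.22
position: [0.4988, 0.0256, 0.245]
orientation: [1.0, -0.0, 0.0, -0.0]
contact_force: [-0.4, -0.1, -2.0]
finger_gap: 0.0128
finger_force: 68.2
time_s: 6.72
position: [0.4987, 0.0256, 0.245]
orientation: [1.0, -0.0, 0.0, -0.0]
contact_force: [-0.7, -1.0, -0.4]
finger_gap: 0.0127
finger_force: 68.2
[0.4987 0.0256 0.245 ] [-0.68 -1.02 -0.36] [-3.1415e+00  1.0000e-04 -2.0000e-04]
side collar,tip pred [[280.7 192.3]
 [279.9 213.8]]
crop origin 244 167 scale 5.555555555555555
top collar,tip pred [[248.9 209.5]
 [249.6 211. ]]
crop origin 213 174 scale 5.555555555555555
handle? (4, array([0.4989, 0.0248]), 'res', np.float64(0.0005), np.float64(0.1699), np.float64(0.1679))
neck/collar rim (20, array([0.499 , 0.0242]), 'res', np.float64(0.001), np.float64(0.1499), np.float64(0.1461))
shaft (34, array([0.499 , 0.0242]), 'res', np.float64(0.0011), np.float64(0.1365), np.float64(0.112))
low shaft (30, array([0.4991, 0.0243]), 'res', np.float64(0.0014), np.float64(0.1104), np.float64(0.0943))
top (38, array([0.4982, 0.0255]), 'res', np.float64(0.0022), np.float64(0.0709), np.float64(0
[... 1347 characters left out ...]
 199 200
  198 199]
 [147 165 179 189 191 183 155 119 104 117 151 184 197 199 198 199 201 199
  200 200]
 [136 147 160 172 175 169 147 117 106 123 162 187 196 199 198 200 199 200
  199 198]
 [126 136 145 155 160 153 142 118 112 134 167 186 193 195 199 198 198 198
  200 199]
 [118 125 138 151 156 155 142 127 120 141 168 179 186 192 197 199 199 199
  198 198]
 [114 122 142 158 166 162 144 129 129 142 164 173 176 184 190 197 199 199
  199 198]
 [113 121 141 166 171 165 145 129 129 140 151 155 157 166 178 192 198 199
  198 198]
 [111 121 147 165 174 168 153 143 141 143 143 140 138 145 162 184 196 200
  198 198]
 [112 126 143 159 167 167 163 158 155 153 150 141 132 131 148 179 194 197
  199 197]]
```

View pics/l2.png

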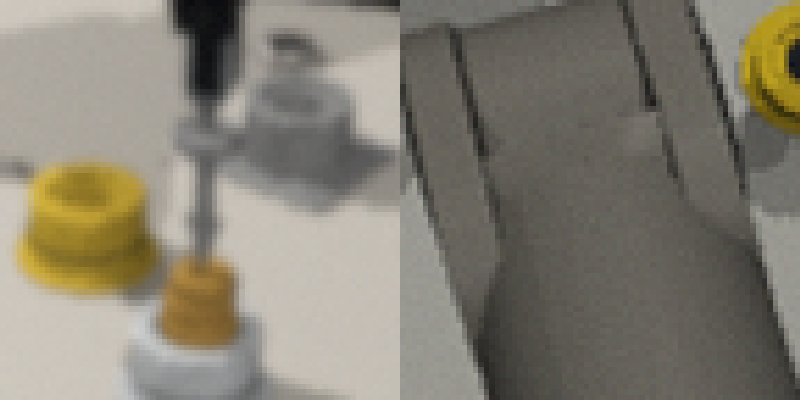

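The tip, at crop (203,262), sits right above the top die's bore. I'll shift it by under 1 mm and descend slowly.

```bash
for i in 1; do python3 -m creep '[{"translation":[-0.5,-0.8,1],"spin":0,"hand":10},{"translation":[-0.5,-0.8,2],"spin":0,"hand":10},{"translation":[-0.5,-0.8,3],"spin":0,"hand":10},{"translation":[-0.5,-0.8,4],"spin":0,"hand":10},{"translation":[-0.5,-0.8,5],"spin":0,"hand":10},{"translation":[-0.5,-0.8,6],"spin":0,"hand":10},{"translation":[-0.5,-0.8,7],"spin":0,"hand":10},{"translation":[-0.5,-0.8,8],"spin":0,"hand":10}]'; python3 -m creep '[{"translation":[0,0,1],"spin":0,"hand":10},{"translation":[0,0,2],"spin":0,"hand":10},{"translation":[0,0,3],"spin":0,"hand":10},{"translation":[0,0,4],"spin":0,"hand":10},{"translation":[0,0,5],"spin":0,"hand":10},{"translation":[0,0,6],"spin":0,"hand":10},{"translation":[0,0,7],"spin":0,"hand":10},{"translation":[0,0,8],"spin":0,"hand":10}]'; done
```

```text
time_s: 7.48
position: [0.4982, 0.0263, 0.2368]
orientation: [1.0, -0.0, -0.0, -0.0]
contact_force: [-0.1, 0.1, -0.7]
finger_gap: 0.0128
finger_force: 68.2
time_s: 8.15
position: [0.4982, 0.0264, 0.2289]
orientation: [1.0, -0.0, 0.0, -0.0]
contact_force: [-0.1, -0.4, -1.0]
finger_gap: 0.0124
finger_force: 68.2
```

```bash
python3 -m creep '[{"translation":[0,0,1],"spin":0,"hand":10},{"translation":[0,0,2],"spin":0,"hand":10},{"translation":[0,0,3],"spin":0,"hand":10},{"translation":[0,0,4],"spin":0,"hand":10},{"translation":[0,0,5],"spin":0,"hand":10},{"translation":[0,0,6],"spin":0,"hand":10},{"translation":[0,0,7],"spin":0,"hand":10},{"translation":[0,0,8],"spin":0,"hand":10}]'; python3 -m creep '[{"translation":[0,0,1],"spin":0,"hand":10},{"translation":[0,0,2],"spin":0,"hand":10},{"translation":[0,0,3],"spin":0,"hand":10},{"translation":[0,0,4],"spin":0,"hand":10},{"translation":[0,0,5],"spin":0,"hand":10},{"translation":[0,0,6],"spin":0,"hand":10},{"translation":[0,0,7],"spin":0,"hand":10},{"translation":[0,0,8],"spin":0,"hand":10}]'
```

```text
time_s: 8.82
position: [0.4983, 0.0263, 0.2209]
orientation: [1.0, -0.0, 0.0, -0.0]
contact_force: [-0.8, -0.0, -0.7]
finger_gap: 0.0129
finger_force: 68.2
time_s: 9.48
position: [0.4982, 0.0264, 0.2128]
orientation: [1.0, -0.0, -0.0, -0.0]
contact_force: [0.9, 0.2, 0.0]
finger_gap: 0.0126
finger_force: 68.2
```

```bash
python3 -m creep '[{"translation":[0,0,1],"spin":0,"hand":10},{"translation":[0,0,2],"spin":0,"hand":10},{"translation":[0,0,3],"spin":0,"hand":10},{"translation":[0,0,4],"spin":0,"hand":10},{"translation":[0,0,5],"spin":0,"hand":10},{"translation":[0,0,6],"spin":0,"hand":10},{"translation":[0,0,7],"spin":0,"hand":10},{"translation":[0,0,8],"spin":0,"hand":10}]'
```

```text
time_s: 10.15
position: [0.4982, 0.0264, 0.2048]
orientation: [1.0, -0.0, 0.0, -0.0]
contact_force: [0.7, -0.3, 0.8]
finger_gap: 0.0128
finger_force: 68.2
```

```bash
python3 -m creep '[{"translation":[0,0,1],"spin":0,"hand":10},{"translation":[0,0,2],"spin":0,"hand":10},{"translation":[0,0,3],"spin":0,"hand":10},{"translation":[0,0,4],"spin":0,"hand":10},{"translation":[0,0,5],"spin":0,"hand":10},{"translation":[0,0,6],"spin":0,"hand":10},{"translation":[0,0,7],"spin":0,"hand":10},{"translation":[0,0,8],"spin":0,"hand":10}]'; python3 -m creep '[{"translation":[0,0,1],"spin":0,"hand":10},{"translation":[0,0,2],"spin":0,"hand":10},{"translation":[0,0,3],"spin":0,"hand":10},{"translation":[0,0,4],"spin":0,"hand":10},{"translation":[0,0,5],"spin":0,"hand":10},{"translation":[0,0,6],"spin":0,"hand":10},{"translation":[0,0,7],"spin":0,"hand":10},{"translation":[0,0,8],"spin":0,"hand":10}]'
```

```text
time_s: 10.82
position: [0.4982, 0.0263, 0.1969]
orientation: [1.0, -0.0, 0.0, -0.0]
contact_force: [0.6, -0.2, 0.1]
finger_gap: 0.0124
finger_force: 68.2
time_s: 11.48
position: [0.4982, 0.0263, 0.1888]
orientation: [1.0, -0.0, -0.0, -0.0]
contact_force: [0.6, -0.9, 0.7]
finger_gap: 0.0127
finger_force: 68.2
```

```bash
python3 -m creep '[{"translation":[0,0,1],"spin":0,"hand":10},{"translation":[0,0,2],"spin":0,"hand":10},{"translation":[0,0,3],"spin":0,"hand":10},{"translation":[0,0,4],"spin":0,"hand":10},{"translation":[0,0,5],"spin":0,"hand":10},{"translation":[0,0,5.5],"spin":0,"hand":10},{"translation":[0,0,6],"spin":0,"hand":10},{"translation":[0,0,6.5],"spin":0,"hand":10}]'; python3 look.py 3;  python3 meas.py 3 .4982 .0264 .182 | grep -v die
```

```text
time_s: 12.15
position: [0.4982, 0.0264, 0.1824]
orientation: [1.0, -0.0, -0.0, -0.0]
contact_force: [0.2, -1.4, -1.0]
finger_gap: 0.0123
finger_force: 68.2
[0.4982 0.0264 0.1824] [ 0.25 -1.37 -1.01] [-3.1415e+00  1.0000e-04  0.0000e+00]
side collar,tip pred [[280.1 212.9]
 [279.4 233.3]]
crop origin 243 187 scale 5.555555555555555
top collar,tip pred [[249.3 211.1]
 [249.9 212.4]]
crop origin 213 175 scale 5.555555555555555
handle? (4, array([0.4963, 0.0327]), 'res', np.float64(0.0011), np.float64(0.1118), np.float64(0.11))
neck/collar rim (20, array([0.4989, 0.0242]), 'res', np.float64(0.001), np.float64(0.0874), np.float64(0.0827))
shaft (15, array([0.4965, 0.0324]), 'res', np.float64(0.0023), np.float64(0.0754), np.float64(0.0622))meas.py:10: RuntimeWarning: Mean of empty slice.
  return len(q),(np.array(xy)+f[0]*e1+f[1]*e2).round(4),"res",np.abs(np.hypot(a-f[0],b-f[1])-r).mean().round(4),q[:,2].max().round(4),q[:,2].min().round(4)
  ret = ret.dtype.type(ret / rcount)
Traceback (most recent call last):
  File "meas.py", line 16, in <module>
    print("shaft",cyl(S,C,(x,y),g-.08,g-.052,.005,.012));print("low shaft",cyl(S,C,(x,y),g-.098,g-.08,.005,.012))
                                                                           ~~~^^^^^^^^^^^^^^^^^^^^^^^^^^^^^^^^^^
  File "meas.py", line 10, in cyl
    return len(q),(np.array(xy)+f[0]*e1+f[1]*e2).round(4),"res",np.abs(np.hypot(a-f[0],b-f[1])-r).mean().round(4),q[:,2].max().round(4),q[:,2].min().round(4)
                                                                                                                  ~~~~~~~~~~^^
ValueError: zero-size array to reduction operation maximum which has no identity
```

```bash
python3 -m creep '[{"translation":[0,0,0.5],"spin":0,"hand":10},{"translation":[0,0,1],"spin":0,"hand":10},{"translation":[0,0,1.5],"spin":0,"hand":10},{"translation":[0,0,2],"spin":0,"hand":10},{"translation":[0,0,2.5],"spin":0,"hand":10},{"translation":[0,0,3],"spin":0,"hand":10},{"translation":[0,0,3.5],"spin":0,"hand":10},{"translation":[0,0,4],"spin":0,"hand":10}]'; python3 -m creep '[{"translation":[0,0,0.3],"spin":0,"hand":10},{"translation":[0,0,0.6],"spin":0,"hand":10},{"translation":[0,0,0.9],"spin":0,"hand":10},{"translation":[0,0,1.2],"spin":0,"hand":10},{"translation":[0,0,1.5],"spin":0,"hand":10},{"translation":[0,0,1.8],"spin":0,"hand":10}]'
```

```text
time_s: 12.92
position: [0.4982, 0.0263, 0.1784]
orientation: [1.0, -0.0, -0.0, -0.0]
contact_force: [1.1, -1.4, -1.1]
finger_gap: 0.0127
finger_force: 68.2
time_s: 13.42
position: [0.4982, 0.0263, 0.1766]
orientation: [1.0, -0.0, -0.0, -0.0]
contact_force: [0.7, -1.1, -0.5]
finger_gap: 0.0126
finger_force: 68.2
```

```bash
python3 -m creep '[{"translation":[0,0,0.3],"spin":0,"hand":10},{"translation":[0,0,0.6],"spin":0,"hand":10},{"translation":[0,0,0.9],"spin":0,"hand":10}]';python3 -m creep '[{"translation":[0,0,0.3],"spin":0,"hand":10},{"translation":[0,0,0.5],"spin":0,"hand":10}]'
```

```text
time_s: 13.67
position: [0.4982, 0.0263, 0.1757]
orientation: [1.0, -0.0, -0.0, -0.0]
contact_force: [1.1, -0.5, -0.6]
finger_gap: 0.0129
finger_force: 68.2
time_s: 13.83
position: [0.4984, 0.0264, 0.1756]
orientation: [1.0, -0.0, 0.0, -0.0]
contact_force: [-3.0, -1.5, 9.7]
finger_gap: 0.0128
finger_force: 69.1
```

```bash
python3 -m creep '[{"translation":[0,0,0],"spin":0,"hand":10},{"translation":[0,0,0],"spin":0,"hand":10}]';python3 look.py 4
python3 - <<'E'
from h import *
S=dict(np.load("side4.npz"));C=cloud(S);S3=cloud(dict(np.load("side3.npz")))
for v in range(205,232):print(v,(C[v,276:286,2]*1000).round().astype(int),(S3[v,276:286,2]*1000).round().astype(int),S["img"][v,274:287].tolist()[6])
E
```

```text
time_s: 14.0
position: [0.4984, 0.0264, 0.1756]
orientation: [1.0, -0.0, 0.0, 0.0]
contact_force: [-1.6, -1.4, 7.2]
finger_gap: 0.0126
finger_force: 69.0
[0.4984 0.0264 0.1756] [-1.56 -1.44  7.15] [ 3.1416e+00 -2.0000e-04  7.0000e-04]
side collar,tip pred [[280.  215.1]
 [279.3 235.3]]
crop origin 243 189 scale 5.555555555555555
top collar,tip pred [[249.4 211.2]
 [250.  212.5]]
crop origin 213 175 scale 5.555555555555555
205 [  1 111 679 118 118 118 120 114 116   0] [  3 114 112 113 117 114 119 115 115   2] [25, 24, 26]
206 [  4 110 114 114 116 113 114 110 110   3] [  0   3 102 105 105 110 112 110   4   3] [25, 26, 29]
207 [  2 105 106 109 112 112 112 109 108   2] [  1   0   0 100 104 100   2   2   3   2] [46, 45, 47]
208 [  2   1  97 104 104 105 106 106   2   0] [ 90  93  92  98  98 100  88  90  92   4] [63, 63, 65]
209 [ 3  0  2 95 97 97  2  0  4  1] [90 92 91 94 95 95 91 89 92 92] [76, 75, 76]
210 [88 83 83 91 92 93 81 83 83  4] [91 91 90 91 93 92 91 92 93 91] [83, 84, 83]
211 [84 82 84 88 91 87 84 84 86 85] [90 89 88 91 89 91 91 90 90 89] [91, 92, 91]
212 [82 83 84 85 89 88 82 8
[... 945 characters left out ...]
59 59 59 58 57 57] [135, 103, 50]
224 [53 56 57 58 57 58 56 54 56 52] [52 54 55 57 56 58 56 56 54 50] [130, 100, 47]
225 [51 50 52 53 52 51 54 50 51 48] [51 52 51 54 54 55 52 51 52 49] [133, 101, 49]
226 [50 51 51 52 50 52 49 50 50 46] [50 49 51 52 50 52 51 50 48 46] [138, 106, 52]
227 [46 48 47 49 47 49 45 48 46 42] [46 45 47 48 47 45 48 48 43 44] [141, 107, 53]
228 [42 44 44 45 43 45 46 42 42 43] [44 45 43 44 44 44 45 43 44 45] [142, 112, 66]
229 [41 43 40 41 42 40 44 43 43 44] [44 44 41 41 40 42 41 42 43 43] [150, 132, 103]
230 [44 45 43 45 44 43 43 44 43 42] [42 46 44 42 43 44 43 43 45 44] [170, 166, 154]
231 [41 41 42 43 44 45 41 41 41 43] [40 43 42 42 45 42 45 41 43 41] [176, 177, 174]
```

View pics/l4.png

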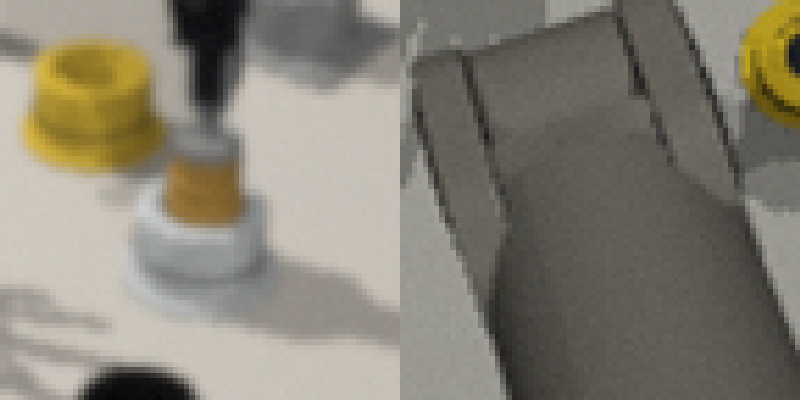

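The collar, at crop (207,140), lies on the brass stack with no visible gap. I'll press slightly more, then lift slowly.

```bash
python3 -m creep '[{"translation":[0,0,0.1],"spin":0,"hand":10},{"translation":[0,0,0.2],"spin":0,"hand":10},{"translation":[0,0,0.2],"spin":0,"hand":10}]'; python3 -m creep '[{"translation":[0,0,-0.5],"spin":0,"hand":10},{"translation":[0,0,-1.5],"spin":0,"hand":10},{"translation":[0,0,-3],"spin":0,"hand":10},{"translation":[0,0,-4],"spin":0,"hand":10},{"translation":[0,0,-5],"spin":0,"hand":10},{"translation":[0,0,-6],"spin":0,"hand":10},{"translation":[0,0,-8],"spin":0,"hand":10},{"translation":[0,0,-10],"spin":0,"hand":10}]';python3 -m creep '[{"translation":[0,0,-4],"spin":0,"hand":10},{"translation":[0,0,-10],"spin":0,"hand":10},{"translation":[0,0,-18],"spin":0,"hand":10},{"translation":[0,0,-26],"spin":0,"hand":10},{"translation":[0,0,-34],"spin":0,"hand":10},{"translation":[0,0,-40],"spin":0,"hand":10},{"translation":[0,0,-44],"spin":0,"hand":10},{"translation":[0,0,-44],"spin":0,"hand":10}]'; python3 look.py 5
```

```text
time_s: 14.35
position: [0.4984, 0.0264, 0.1756]
orientation: [1.0, -0.0, 0.0, 0.0]
contact_force: [-2.0, -1.6, 10.3]
finger_gap: 0.0131
finger_force: 69.2
time_s: 15.02
position: [0.4981, 0.0264, 0.1851]
orientation: [1.0, 0.0, -0.0, -0.0]
contact_force: [0.2, -0.5, -3.8]
finger_gap: 0.0127
finger_force: 68.1
time_s: 15.68
position: [0.4986, 0.0264, 0.2301]
orientation: [1.0, -0.0, 0.001, -0.0]
contact_force: [-0.8, -0.0, -3.9]
finger_gap: 0.0128
finger_force: 68.1
[0.4986 0.0264 0.2301] [-0.76 -0.01 -3.86] [-3.1415e+00  4.0000e-04 -2.4000e-03]
side collar,tip pred [[280.5 197.5]
 [279.8 218.7]]
crop origin 244 172 scale 5.555555555555555
top collar,tip pred [[248.8 209.9]
 [249.5 211.3]]
crop origin 213 174 scale 5.555555555555555
```

View pics/l5.png

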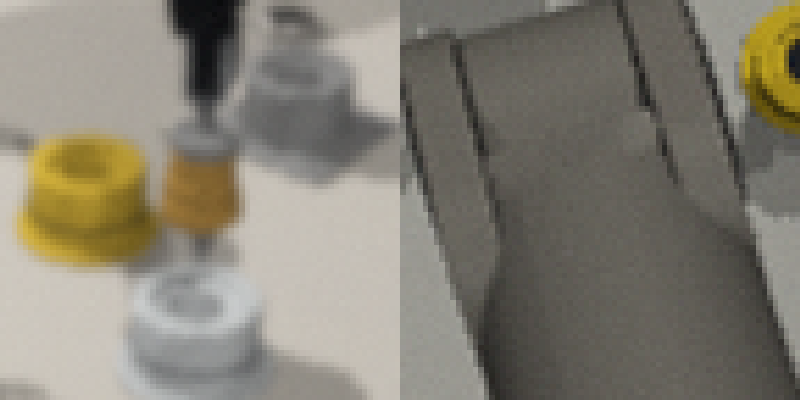

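All three dies hang on the pin, at crop (203,190), above the empty nest. Moving to the loader.

```bash
python3 -m creep '[{"translation":[0,0,-6],"spin":0,"hand":10},{"translation":[0,5,-15],"spin":0,"hand":10},{"translation":[-1,20,-22],"spin":0,"hand":10},{"translation":[-2,45,-25],"spin":0,"hand":10},{"translation":[-3,75,-25],"spin":0,"hand":10},{"translation":[-5,105,-25],"spin":0,"hand":10},{"translation":[-6,135,-25],"spin":0,"hand":10},{"translation":[-7,165,-25],"spin":0,"hand":10}]';python3 -m creep '[{"translation":[-1,28,0],"spin":0,"hand":10},{"translation":[-2,50,0],"spin":0,"hand":10},{"translation":[-3,68,0],"spin":0,"hand":10},{"translation":[-4,79,0],"spin":0,"hand":10},{"translation":[-4,84,0],"spin":0,"hand":10},{"translation":[-4,86,0],"spin":0,"hand":10},{"translation":[-4,86,0],"spin":0,"hand":10},{"translation":[-4,86,0],"spin":0,"hand":10}]';python3 -m creep '[{"translation":[0,0,6],"spin":0,"hand":10},{"translation":[0,0,12],"spin":0,"hand":10},{"translation":[0,0,18],"spin":0,"hand":10},{"translation":[0,0,22],"spin":0,"hand":10},{"translation":[0,0,25],"spin":0,"hand":10},{"translation":[0,0,25],"spin":0,"hand":10},{"translation":[0,0,25],"spin":0,"hand":10},{"translation":[0,0,25],"spin":0,"hand":10}]';python3 look.py 6
python3 - <<'E'
from meas import *
S=dict(np.load("side6.npz"));C=cloud(S);xy=(.4876,-.2252)
m=C[(np.hypot(C[...,0]-xy[0],C[...,1]-xy[1])<.026)&(C[...,2]>.05)&(C[...,2]<.2)];print(np.histogram(m[:,2],12))
print("collar",cyl(S,C,xy,.131,.135,.017,.025));print("top",cyl(S,C,xy,.115,.124,.016,.025));print("mid",cyl(S,C,xy,.104,.112,.018,.026));print("low",cyl(S,C,xy,.092,.099,.02,.028))
q=S;S0=dict(np.load("side0.npz"));C0=cloud(S0)
for z in((.012,.024),(.02,.036),(.03,.037)):print("loader",cyl(S0,C0,(.488,-.225),*z,.032,.036),cyl(S,C,(.488,-.225),*z,.032,.036),"nest",cyl(S0,C0,(.499,.025),*z,.032,.036))
E
```

```text
time_s: 16.45
position: [0.4908, -0.1404, 0.2548]
orientation: [1.0, -0.0, 0.0, 0.0]
contact_force: [1.7, 0.0, -3.2]
finger_gap: 0.0128
finger_force: 68.3
time_s: 17.12
position: [0.4874, -0.2236, 0.2541]
orientation: [1.0, 0.001, 0.0, -0.0]
contact_force: [0.4, 1.2, -3.7]
finger_gap: 0.0125
finger_force: 68.3
time_s: 17.78
position: [0.4873, -0.2247, 0.2292]
orientation: [1.0, -0.0, 0.0, 0.0]
contact_force: [-0.7, 0.4, -5.0]
finger_gap: 0.0129
finger_force: 68.3
[ 0.4873 -0.2247  0.2292] [-0.72  0.41 -5.01] [ 3.1416e+00 -2.0000e-04  4.0000e-04]
side collar,tip pred [[299.2 159.5]
 [298.1 178.3]]
crop origin 262 132 scale 5.555555555555555
top collar,tip pred [[334.2 212.5]
 [330.8 213.8]]
crop origin 296 177 scale 5.555555555555555
(array([ 7,  9, 20, 44, 38, 30, 50,  5, 12, 24, 28, 26]), array([0.06492253, 0.07590458, 0.08688663, 0.09786869, 0.10885074,
       0.11983279, 0.13081484, 0.14179689, 0.15277895, 0.163761  ,
       0.17474305, 0.1857251 , 0.19670716]))
collar (10, array([ 0.4869, -0.2257]), 'res', np.float64(0.0021), np.float64(0.1347), np.float64(0.1313))
top (31, array
[... 511 characters left out ...]
ay([0.4997, 0.0233]), 'res', np.float64(0.0012), np.float64(0.0238), np.float64(0.0122))
loader (110, array([ 0.4881, -0.2251]), 'res', np.float64(0.0043), np.float64(0.036), np.float64(0.0201)) (111, array([ 0.4874, -0.2245]), 'res', np.float64(0.0049), np.float64(0.036), np.float64(0.0201)) nest (103, array([0.4997, 0.0237]), 'res', np.float64(0.0012), np.float64(0.0359), np.float64(0.0201))
loader (53, array([ 0.4884, -0.2243]), 'res', np.float64(0.0063), np.float64(0.0369), np.float64(0.0301)) (54, array([ 0.4875, -0.2231]), 'res', np.float64(0.0067), np.float64(0.0369), np.float64(0.03)) nest (51, array([0.4994, 0.0236]), 'res', np.float64(0.0012), np.float64(0.037), np.float64(0.0302))
```

View pics/l6.png

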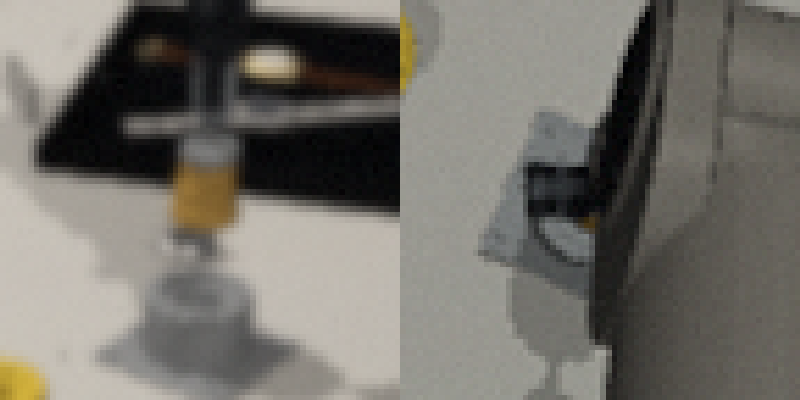

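The loaded pin, at crop (206,195), is centred over the loader's rim (200,295), and the side clouds agree within 1.5 mm. Descending.

```bash
python3 -m creep '[{"translation":[0.5,-0.6,3],"spin":0,"hand":10},{"translation":[0.5,-0.6,6],"spin":0,"hand":10},{"translation":[0.5,-0.6,9],"spin":0,"hand":10},{"translation":[0.5,-0.6,12],"spin":0,"hand":10},{"translation":[0.5,-0.6,15],"spin":0,"hand":10},{"translation":[0.5,-0.6,18],"spin":0,"hand":10},{"translation":[0.5,-0.6,21],"spin":0,"hand":10},{"translation":[0.5,-0.6,24],"spin":0,"hand":10}]';python3 -m creep '[{"translation":[0,0,3],"spin":0,"hand":10},{"translation":[0,0,6],"spin":0,"hand":10},{"translation":[0,0,9],"spin":0,"hand":10},{"translation":[0,0,12],"spin":0,"hand":10},{"translation":[0,0,14],"spin":0,"hand":10},{"translation":[0,0,15],"spin":0,"hand":10},{"translation":[0,0,16],"spin":0,"hand":10},{"translation":[0,0,16],"spin":0,"hand":10}]'; python3 look.py 7
python3 - <<'E'
from meas import *
S=dict(np.load("side7.npz"));C=cloud(S);xy=(.4876,-.2252)
for n,a,b,r in(("collar",.089,.095,.017),("top",.074,.084,.016),("mid",.062,.072,.018),("low",.052,.059,.02),("loader",.012,.024,.032)):print(n,cyl(S,C,xy,a,b,r,r+.006))
E
```

```text
time_s: 18.55
position: [0.4876, -0.224, 0.2046]
orientation: [1.0, -0.0, -0.0, -0.0]
contact_force: [-0.5, 0.0, -4.0]
finger_gap: 0.0127
finger_force: 68.3
time_s: 19.22
position: [0.4876, -0.224, 0.1889]
orientation: [1.0, -0.0, -0.0, -0.0]
contact_force: [-0.2, -1.4, -3.3]
finger_gap: 0.0127
finger_force: 68.3
[ 0.4876 -0.224   0.1889] [-0.18 -1.42 -3.26] [-3.1415e+00  1.0000e-04  2.0000e-04]
side collar,tip pred [[298.4 171.2]
 [297.3 189.4]]
crop origin 261 144 scale 5.555555555555555
top collar,tip pred [[331.9 213.2]
 [328.7 214.4]]
crop origin 294 177 scale 5.555555555555555
collar (18, array([ 0.4876, -0.2258]), 'res', np.float64(0.0021), np.float64(0.0947), np.float64(0.0895))
top (27, array([ 0.4873, -0.2269]), 'res', np.float64(0.0018), np.float64(0.0835), np.float64(0.0742))
mid (33, array([ 0.4888, -0.226 ]), 'res', np.float64(0.0017), np.float64(0.0717), np.float64(0.0621))
low (26, array([ 0.4879, -0.2271]), 'res', np.float64(0.0014), np.float64(0.0588), np.float64(0.0523))
loader (64, array([ 0.4886, -0.2251]), 'res', np.float64(0.0015), np.float64(0.024), np.float64(0.0121))
```

```bash
python3 -m creep '[{"translation":[0.5,-0.7,0.6],"spin":0,"hand":10},{"translation":[0.5,-0.7,1.2],"spin":0,"hand":10},{"translation":[0.5,-0.7,1.8],"spin":0,"hand":10},{"translation":[0.5,-0.7,2.4],"spin":0,"hand":10},{"translation":[0.5,-0.7,3],"spin":0,"hand":10},{"translation":[0.5,-0.7,3.6],"spin":0,"hand":10},{"translation":[0.5,-0.7,4.2],"spin":0,"hand":10},{"translation":[0.5,-0.7,4.8],"spin":0,"hand":10}]'; python3 -m creep '[{"translation":[0,0,0.5],"spin":0,"hand":10},{"translation":[0,0,1],"spin":0,"hand":10},{"translation":[0,0,1.5],"spin":0,"hand":10},{"translation":[0,0,2],"spin":0,"hand":10}]'; python3 -m creep '[{"translation":[0,0,0.5],"spin":0,"hand":10},{"translation":[0,0,1],"spin":0,"hand":10},{"translation":[0,0,1.5],"spin":0,"hand":10},{"translation":[0,0,2],"spin":0,"hand":10}]'
```

```text
time_s: 19.98
position: [0.4882, -0.2234, 0.1842]
orientation: [1.0, -0.0, 0.0, -0.0]
contact_force: [-0.1, -0.1, -3.2]
finger_gap: 0.013
finger_force: 68.3
time_s: 20.32
position: [0.4882, -0.2233, 0.1822]
orientation: [1.0, -0.0, 0.0, -0.0]
contact_force: [0.3, -0.0, -4.5]
finger_gap: 0.0124
finger_force: 68.3
time_s: 20.65
position: [0.4882, -0.2233, 0.1802]
orientation: [1.0, -0.0, 0.0, -0.0]
contact_force: [0.4, 0.5, -3.7]
finger_gap: 0.0125
finger_force: 68.3
```

```bash
python3 -m creep '[{"translation":[0,0,0.4],"spin":0,"hand":10},{"translation":[0,0,0.8],"spin":0,"hand":10},{"translation":[0,0,1.2],"spin":0,"hand":10},{"translation":[0,0,1.6],"spin":0,"hand":10}]'; python3 -m creep '[{"translation":[0,0,0.3],"spin":0,"hand":10},{"translation":[0,0,0.6],"spin":0,"hand":10}]'
```

```text
time_s: 20.98
position: [0.4882, -0.2234, 0.1786]
orientation: [1.0, -0.0, 0.0, -0.0]
contact_force: [-0.5, -0.4, -2.9]
finger_gap: 0.0124
finger_force: 68.3
time_s: 21.15
position: [0.4883, -0.2234, 0.1781]
orientation: [1.0, -0.0, 0.0, 0.0]
contact_force: [-0.2, 0.1, -0.6]
finger_gap: 0.0128
finger_force: 68.4
```

```bash
python3 -m creep '[{"translation":[0,0,0.3],"spin":0,"hand":10},{"translation":[0,0,0.6],"spin":0,"hand":10},{"translation":[0,0,0.9],"spin":0,"hand":10},{"translation":[0,0,1.2],"spin":0,"hand":10}]'; python3 -m creep '[{"translation":[0,0,0.3],"spin":0,"hand":10},{"translation":[0,0,0.6],"spin":0,"hand":10}]'
```

```text
time_s: 21.48
position: [0.4882, -0.2234, 0.1768]
orientation: [1.0, -0.0, 0.0, -0.0]
contact_force: [0.1, 0.0, -1.2]
finger_gap: 0.0126
finger_force: 68.4
time_s: 21.65
position: [0.4882, -0.2233, 0.1762]
orientation: [1.0, -0.0, 0.0, -0.0]
contact_force: [0.3, 0.9, -2.1]
finger_gap: 0.0129
finger_force: 68.4
```

```bash
python3 -m creep '[{"translation":[0,0,0.2],"spin":0,"hand":10},{"translation":[0,0,0.4],"spin":0,"hand":10}]';python3 look.py 8
python3 - <<'E'
from meas import *
S=dict(np.load("side8.npz"));C=cloud(S);xy=(.4882,-.2252)
for n,a,b,r in(("collar",.076,.082,.017),("top",.063,.072,.016),("mid",.051,.060,.018),("low",.044,.049,.02),("loader",.012,.024,.032)):print(n,cyl(S,C,xy,a,b,r,r+.006))
print((C[160:196:2,290:308:2,2]*1000).round().astype(int))
E
```

```text
time_s: 21.82
position: [0.4882, -0.2233, 0.1758]
orientation: [1.0, -0.0, 0.0, -0.0]
contact_force: [0.3, -1.2, -1.2]
finger_gap: 0.0126
finger_force: 68.4
[ 0.4882 -0.2233  0.1758] [ 0.34 -1.22 -1.2 ] [-3.1415e+00  1.0000e-04 -1.0000e-04]
side collar,tip pred [[298.  174.9]
 [296.9 193. ]]
crop origin 261 147 scale 5.555555555555555
top collar,tip pred [[331.  213.3]
 [327.9 214.5]]
crop origin 293 177 scale 5.555555555555555
collar (24, array([ 0.4884, -0.2264]), 'res', np.float64(0.0026), np.float64(0.0818), np.float64(0.0764))
top (28, array([ 0.4879, -0.2237]), 'res', np.float64(0.0019), np.float64(0.072), np.float64(0.0632))
mid (22, array([ 0.4891, -0.2242]), 'res', np.float64(0.0014), np.float64(0.0595), np.float64(0.0515))
low (23, array([ 0.4902, -0.2261]), 'res', np.float64(0.0016), np.float64(0.0489), np.float64(0.0441))
loader (64, array([ 0.4873, -0.2254]), 'res', np.float64(0.0016), np.float64(0.0238), np.float64(0.0123))
[[ 19  20  20 132 135 137 134   9   7]
 [ 11  14  14 125 129 129 127  18  19]
 [  3   4   8 117 121 123 118  12  12]
 [  2   2   2 112 117 117 113   5   2]
 [  1   3   0   3 104 106   3   3   2]
 [  2   3   2   1  95   1   1   2   2]
 [  2   0  85  83  90  81  84  -1   2]
 [  8  12  81  82  84  84  81   0   2]
 [  0   8  77  76  78  79  75   1   5]
 [  3  62  68  70  72  70  71  -1   1]
 [  3  57  63  64  67  64  62   1   5]
 [ 44  48  58  56  59  57  56  44  43]
 [ 43  47  49  53  51  50  51  42  43]
 [ 41  43  42  47  46  42  40  46  40]
 [ 36  41  40  44  42  40  44  41  36]
 [ 30  35  35  37  35  37  36  33  29]
 [ 22  28  27  28  30  30  27  27  22]
 [ 19  17  22  21  21  23  19  19  18]]
```

```bash
python3 -m creep '[{"translation":[0,0,0.2],"spin":0,"hand":10},{"translation":[0,0,0.3],"spin":0,"hand":10}]'; python3 -m creep '[{"translation":[0,0,0],"spin":0,"hand":10}]'
```

```text
time_s: 22.08
position: [0.4882, -0.2234, 0.1757]
orientation: [1.0, -0.0, 0.0, 0.0]
contact_force: [-0.9, -0.5, 3.1]
finger_gap: 0.0126
finger_force: 68.8
time_s: 22.17
position: [0.4882, -0.2234, 0.1757]
orientation: [1.0, -0.0, 0.0, -0.0]
contact_force: [-0.1, 1.0, 3.4]
finger_gap: 0.0129
finger_force: 68.8
```

```bash
python3 -m creep '[{"translation":[0,0,0],"spin":0,"hand":12},{"translation":[0,0,0],"spin":0,"hand":14},{"translation":[0,0,0],"spin":0,"hand":16},{"translation":[0,0,0],"spin":0,"hand":20},{"translation":[0,0,0],"spin":0,"hand":28},{"translation":[0,0,0],"spin":0,"hand":40},{"translation":[0,0,0],"spin":0,"hand":50},{"translation":[0,0,0],"spin":0,"hand":50}]' 20; python3 -m creep '[{"translation":[0,0,-5],"spin":0,"hand":50},{"translation":[0,0,-15],"spin":0,"hand":50},{"translation":[0,0,-30],"spin":0,"hand":50},{"translation":[0,0,-50],"spin":0,"hand":50},{"translation":[0,0,-75],"spin":0,"hand":50},{"translation":[0,0,-100],"spin":0,"hand":50},{"translation":[0,0,-120],"spin":0,"hand":50},{"translation":[0,0,-120],"spin":0,"hand":50}]'
python3 look.py 9
python3 - <<'E'
from meas import *
S=dict(np.load("side9.npz"));C=cloud(S);xy=(.4882,-.2252)
for n,a,b,r in(("handle",.1,.14,.007),("collar",.076,.082,.017),("top",.063,.072,.016),("mid",.051,.060,.018),("low",.044,.049,.02),("loader",.012,.024,.032)):print(n,cyl(S,C,xy,a,b,r,r+.006))
d=S["img"][130:202,261:333,::-1];cv2.imwrite("pics/end.png",cv2.resize(d,(500,500),interpolation=0))
E
```

```text
time_s: 22.83
position: [0.4882, -0.2233, 0.1755]
orientation: [1.0, -0.0, 0.0, -0.0]
contact_force: [-0.6, -0.1, -1.0]
finger_gap: 0.0501
finger_force: 0.0
time_s: 23.5
position: [0.4895, -0.2238, 0.3006]
orientation: [1.0, -0.0, 0.003, 0.001]
contact_force: [-0.3, -0.5, 0.7]
finger_gap: 0.0497
finger_force: 0.0
[ 0.4895 -0.2238  0.3006] [-0.26 -0.48  0.66] [ 3.1393e+00 -3.0000e-04  9.5000e-03]
side collar,tip pred [[299.6 138.2]
 [298.5 158. ]]
crop origin 263 112 scale 5.555555555555555
top collar,tip pred [[337.9 210.2]
 [334.1 211.7]]
crop origin 299 174 scale 5.555555555555555
handle (50, array([ 0.4887, -0.2248]), 'res', np.float64(0.0014), np.float64(0.1399), np.float64(0.1011))
collar (21, array([ 0.4887, -0.2252]), 'res', np.float64(0.0019), np.float64(0.0817), np.float64(0.0763))
top (28, array([ 0.4886, -0.2241]), 'res', np.float64(0.0015), np.float64(0.0716), np.float64(0.063))
mid (31, array([ 0.4887, -0.2239]), 'res', np.float64(0.0014), np.float64(0.0595), np.float64(0.0511))
low (22, array([ 0.4898, -0.2245]), 'res', np.float64(0.002), np.float64(0.0486), np.float64(0.0441))
loader (67, array([ 0.4879, -0.2258]), 'res', np.float64(0.0016), np.float64(0.0238), np.float64(0.0121))
```

View pics/end.png

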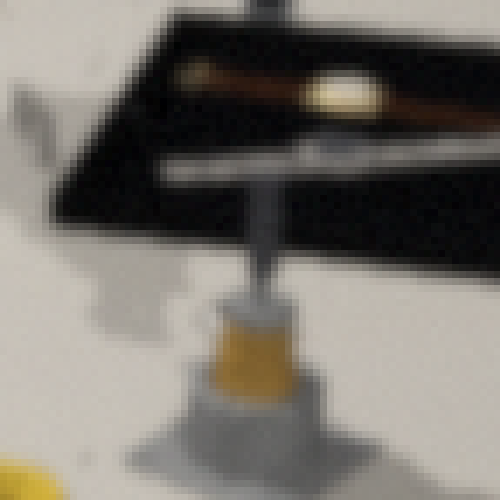

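The pin stands upright at crop (260,240) through the dies bedded in the loader, and the gripper is clear.

```bash
python3 -c "
from cell import robot
print(robot.hand_in())"
```

```text
the job is handed in; nothing more can be done
None
```

The job is handed in (no verdict returned) at about 23.5 s: the three dies are bedded on the square-footed seat with the pin upright and released, and the highest press force I read was about 12 N.

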